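# Load a row of reagent bottles into the analyser rack, each before its partner

### The arm

A 6-joint arm with a two-finger parallel gripper is mounted at the origin on the work surface. World frame = base frame: x ahead of the robot, y to its left, z up, the work surface at z = 0. Lengths are in m, angles in rad, forces in N, time in s.
With the tool pointing down it reaches from about 0.275 to 0.825 m from the base axis. Payload 4.9 kg.
Tool frame: the origin (TCP) lies midway between the tips of the shut fingers; the grasp point (between the pads) lies 19 mm behind it (bot.grip_depth is the distance from the TCP to the grasp point, in m); z points along the fingers, y is the line along which they close (so a half turn about z gives the same grasp; the last joint's range is limited). The gripper opens to 85 mm and grips with 20 to 120 N. Pads are 22 mm wide; open, the fingers measure 114 mm over their backs; the gripper's body (76 mm by 85 mm) begins 54 mm behind the grasp point. The pads swing forward as they close: fully open they stand 13 mm farther back than shut.
Start: joints at [0.977, 0.326, -0.193, 1.052, 0, 1.437], TCP at [0.244, 0.493, 0.231] pointing down, gripper open.
Joint ranges: [-2.65, 2.65], [-0.97, 1.79], [-1.3, 1.35], [-1.93, 2.1], [-1.47, 1.37], [-3.14, 3.14]. Speed limits (rad/s): [2.57, 2.57, 3.14, 3.14, 3.14, 3.14].

### API

Orientations are given as a unit quaternion [w, x, y, z].
In Python, from cell import bot gives the robot as it stands. Calls block until the motion is done:
- bot.move_pose(position, orientation): joint-space move of the TCP to a pose.
- bot.move_linear(position, speed=0.15, rotation=None, until_force=None): straight line of the TCP; rotation=None keeps the orientation; speed is the mean speed in m/s. With until_force (N) it stops when the force on the tool has changed by that much, and returns True; else False.
- bot.goto_joints(angles): joint-space move.
- bot.set_gripper(opening, grasp_force=None): opening from 0.0 (shut) to 1.0 (fully open); grasp_force is the grip in N (None keeps the last); returns when the fingers have stopped.
- bot.wait(seconds).
- bot.solve_ik(position, orientation): joint angles nearest the present ones, or None.
- bot.camera(name): name is "scene" or "top" or "wrist"; returns the picture (480x640x3 uint8, red, green, blue); there is no depth.
- bot.calibration(name): a dict with "mtx" (3x3 intrinsics, pixels), "k1" (the pictures are not rectified: a ray, as slopes to the right and down, at radius r is drawn at 1 + k1 r^2 times it, then the intrinsics apply), "extrinsics" (4x4, takes a point from world to camera coordinates); the wrist camera has in their place "hand_eye" (4x4, takes a point from camera to tool coordinates, whose origin is the TCP and whose axes are the flange's). Camera axes: x right, y down, z forward; pixel columns grow to the right and rows downward; lengths in m; the calibration is good to about 2 mm. A picture is of the moment at which its call begins: read the wrist's pose just before it. calibration takes no time and is no camera call.
A pose or a line that the arm cannot do raises bot.PlanningError and nothing moves.
- bot.close_job(): hands the job in; it is judged then, once.
Trained networks look in the newest picture that a camera, given by its name, has taken for a name from the list of things; names that differ only in an ending like _2 or _b are one class to them, and where a whole thing is asked for, a point or a joint stands for the part that bears it (a point fixed in the world has none). Each returns a list of dicts, best first, with "confidence" (0 to 1); they miss things now and then, are a little off and sometimes report something else, mostly with a low value. They report only what shows in the picture. A call takes as long as a camera call. They do not tell look-alikes from the thing itself.
- bot.search_frame(camera, thing): "bbox" ([left, top, width, height] in pixels, round what is visible of it).
Readings, each from a call of its own:
- bot.read_clock(): time.
- bot.read_joint_positions(): joint angles.
- bot.read_joint_vel(): joint speeds.
- bot.read_joint_efforts(): joint torques, N m.
- bot.read_position(): TCP position.
- bot.read_tool_rot(): TCP orientation.
- bot.read_ft_force(): force on the tool from outside, world axes, zero at the start.
- bot.read_moment(): the same for the moment, N m.
- bot.read_gripper_width(): opening from 0.0 (shut) to 1.0 (fully open).
- bot.read_finger_force(): force on a finger pad.
Only numpy, scipy, OpenCV 4.12 (cv2) and the standard library are available. Lean on these libraries where they do the work, as an engineer would, in place of code of your own. Each camera call takes 0.05 s, during which the arm holds its last target. There are 200 camera calls.

### The job

Move the row of four tall reagent bottles from the white store rack into the empty front row of the grey reagent rack, in the same order as the four short bottles in its back row, so that each tall bottle stands directly in front of the short bottle with the same cap colour. Keep the tall bottles upright, put each one down onto the compartment's floor rather than dropping it, and leave the short bottles where they are.

Things in the scene. Friction and masses are not known exactly. Their poses are not given: they have to be found in the camera images.
- r1_red: TALL reagent bottle with red screw cap: round, upright, body 36 mm diameter up to 58 mm, shoulder and 24 mm neck above it, cap 28 mm diameter from 76 to 100 mm (the place to grip); whole height 100 mm, about 85 g. Origin: centre of its underside; z up its axis. Starts in one compartment of the store rack.
- r1_yellow: TALL reagent bottle with yellow screw cap: round, upright, body 36 mm diameter up to 58 mm, shoulder and 24 mm neck above it, cap 28 mm diameter from 76 to 100 mm (the place to grip); whole height 100 mm, about 85 g. Origin: centre of its underside; z up its axis. Starts in one compartment of the store rack.
- r1_blue: TALL reagent bottle with blue screw cap: round, upright, body 36 mm diameter up to 58 mm, shoulder and 24 mm neck above it, cap 28 mm diameter from 76 to 100 mm (the place to grip); whole height 100 mm, about 85 g. Origin: centre of its underside; z up its axis. Starts in one compartment of the store rack.
- r1_green: TALL reagent bottle with green screw cap: round, upright, body 36 mm diameter up to 58 mm, shoulder and 24 mm neck above it, cap 28 mm diameter from 76 to 100 mm (the place to grip); whole height 100 mm, about 85 g. Origin: centre of its underside; z up its axis. Starts in one compartment of the store rack.
- r2_red: SHORT reagent bottle with red screw cap (partner of the tall red one): 26 mm diameter, cap 21 mm diameter, whole height 58 mm, about 45 g, loose. Origin: centre of its underside. Stands in one compartment of the back row of the reagent rack and stays there.
- r2_yellow: SHORT reagent bottle with yellow screw cap (partner of the tall yellow one): 26 mm diameter, cap 21 mm diameter, whole height 58 mm, about 45 g, loose. Origin: centre of its underside. Stands in one compartment of the back row of the reagent rack and stays there.
- r2_blue: SHORT reagent bottle with blue screw cap (partner of the tall blue one): 26 mm diameter, cap 21 mm diameter, whole height 58 mm, about 45 g, loose. Origin: centre of its underside. Stands in one compartment of the back row of the reagent rack and stays there.
- r2_green: SHORT reagent bottle with green screw cap (partner of the tall green one): 26 mm diameter, cap 21 mm diameter, whole height 58 mm, about 45 g, loose. Origin: centre of its underside. Stands in one compartment of the back row of the reagent rack and stays there.
- store_rack: White fixed rack, 59 mm (x) by 227 mm (y) plus a 12 mm lug at each end. One row of four compartments 53 x 53 mm inside, centres at x 0, y -84, -28, +28, +84 mm; walls 3 mm thick, 28 mm high over the bench, floor 5 mm thick. The tall bottles start here, one in each. Origin: centre of its underside, on the bench (z = 0).
- reagent_rack: Grey fixed two-row rack, 102 mm (x) by 227 mm (y) plus 12 mm lugs. Front row (-x, nearer the robot), empty: four compartments 53 x 53 mm inside, centres at x -21.5, y -84, -28, +28, +84 mm. Back row: four, 40 x 53 mm, at x +28 and the same y, with the short bottles. Walls 3 mm thick, 28 mm high over the bench, floor 5 mm thick. Origin: centre of its underside, on the bench (z = 0).
Things that resemble listed ones, but are neither listed nor needed, are in the scene too. What is shaped like the r2_yellow but black or orange is not meant.

How it is judged:
By the outcome, as a careful person would: the job done as asked, in the order asked, and still so for the second after the job is handed in, with the robot touching nothing.
It also fails if it takes over 93 s, if anything falls off the work surface, if the arm or the gripper's body presses on something with over 40 N, if the wrist force passes 120 N, or if a joint passes its speed limit or range.

## Working session

There is one attempt and no reset: what is moved stays moved. The work goes in short steps, each a Python script; the robot and the scene stay as the last script left them, time stands still between calls to the robot, and variables do not carry over. Pictures are saved under pics/ and viewed, at most 14 in all, crops included, and the job is handed in when it is done.

```bash
ls; mkdir -p pics; python3 - <<'E'
from cell import bot
import cv2
for c in ("top","scene"):
    im=bot.camera(c); cv2.imwrite(f"pics/{c}0.png",im[:,:,::-1])
    for n in ["store_rack","reagent_rack"]+[f"r{i}_{k}" for i in (1,2) for k in("red","yellow","blue","green")]:
        print(c,n,[( [round(float(v)) for v in d["bbox"]],round(d["confidence"],2)) for d in bot.search_frame(c,n)][:3])
    k=bot.calibration(c); print(k)
print(bot.calibration("wrist"), bot.read_tool_rot(), bot.read_clock())
E
```

```text
pics
top store_rack [([368, 209, 134, 51], 0.76), ([223, 247, 14, 20], 0.33)]
top reagent_rack [([146, 230, 142, 89], 0.64)]
top r1_red [([436, 208, 34, 34], 0.93), ([156, 261, 22, 16], 0.75)]
top r1_yellow [([373, 204, 32, 34], 0.96)]
top r1_blue [([408, 208, 32, 33], 0.9), ([252, 240, 17, 20], 0.44)]
top r1_green [([472, 222, 33, 27], 0.97)]
top r2_red [([153, 261, 22, 18], 0.86)]
top r2_yellow [([147, 198, 17, 21], 0.74), ([187, 255, 24, 18], 0.53), ([191, 200, 23, 16], 0.49)]
top r2_blue [([222, 246, 16, 18], 0.58)]
top r2_green [([254, 238, 16, 20], 0.56)]
{'mtx': array([[466.7233504 ,   0.        , 326.22109797],
       [  0.        , 466.7233504 , 238.82981496],
       [  0.        ,   0.        ,   1.        ]]), 'k1': -0.027828396885203218, 'extrinsics': array([[-0.08017036, -0.99677111,  0.00447933,  0.03704985],
       [-0.96870792,  0.07685266, -0.2360056 ,  0.5853829 ],
       [ 0.23489931, -0.02325982, -0.97174137,  0.72495149],
       [ 0.        ,  0.        ,  0.        ,  1.        ]])}
scene store_rack [([149, 195, 125, 66], 0.87)]
scene reagent_rack [([360, 231, 1
[... 814 characters left out ...]
4221258,  1.1201793 ],
       [ 0.        ,  0.        ,  0.        ,  1.        ]])}
{'mtx': array([[420.75913395,   0.        , 329.58987185],
       [  0.        , 420.75913395, 239.27639294],
       [  0.        ,   0.        ,   1.        ]]), 'k1': 0.018808296559865833, 'hand_eye': array([[ 1.49907245e-04, -9.62987269e-01, -2.69546838e-01,
         6.89369622e-02],
       [ 9.99999962e-01,  8.16014936e-05,  2.64614640e-04,
         1.05556087e-04],
       [-2.32825105e-04, -2.69546867e-01,  9.62987244e-01,
        -1.42802332e-01],
       [ 0.00000000e+00,  0.00000000e+00,  0.00000000e+00,
         1.00000000e+00]])} [-9.29964373e-06  2.27876502e-01  9.73690043e-01 -5.02328785e-06] 1.1
```

View pics/top0.png

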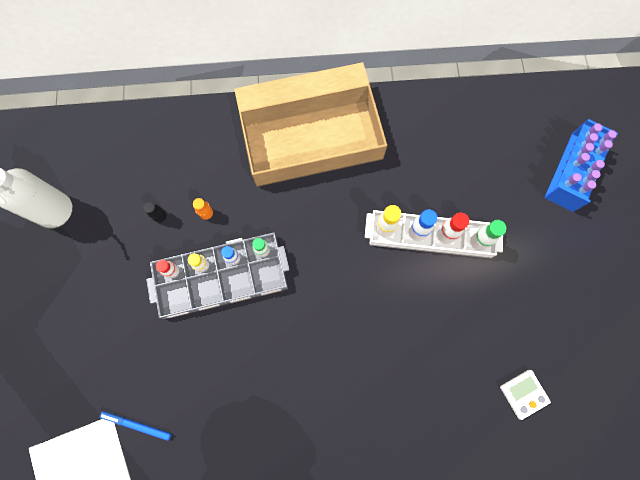

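View pics/scene0.png

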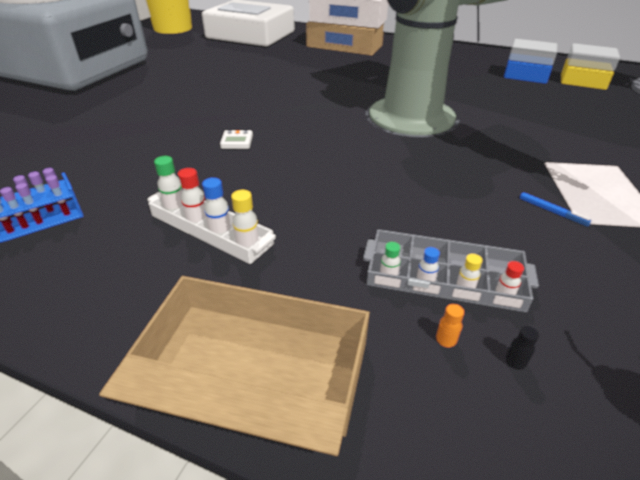

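The top view shows the grey rack around (218,275) with its back-row caps, left to right: red (164,266), yellow (195,261), blue (229,253), green (259,244). The white rack holds the tall bottles: yellow (391,213), blue (428,218), red (459,222), green (497,229). The black bottle (153,210) and the orange one (202,208) stand loose outside the rack. They are the named look-alikes and I won't touch them.

Next I'll enlarge both racks and measure the caps.

```bash
cat > h.py <<'E'
import numpy as np, cv2
from cell import bot
def ray(c,uv):
    k=bot.calibration(c); d=np.array([k["k1"],0,0,0],float)
    n=cv2.undistortPoints(np.float64(uv).reshape(-1,1,2),k["mtx"],d)[:,0]
    E=k["extrinsics"]; R,t=E[:3,:3],E[:3,3]
    return -R.T@t, np.c_[n,np.ones(len(n))]@R
def onz(c,uv,z):
    o,d=ray(c,uv); return (o+d*((z-o[2])/d[:,2])[:,None])[:,:2]
def proj(c,P):
    k=bot.calibration(c); E=k["extrinsics"]
    return cv2.projectPoints(np.float64(P).reshape(-1,1,3),cv2.Rodrigues(E[:3,:3])[0],E[:3,3],k["mtx"],np.array([k["k1"],0,0,0],float))[0][:,0]
HUE={"red":(-8,8),"yellow":(22,34),"blue":(100,118),"green":(55,85)}
def blob(im,col,box):
    x,y,w,h=box; hsv=cv2.cvtColor(im[y:y+h,x:x+w],cv2.COLOR_RGB2HSV).astype(int)
    H=hsv[...,0]; H=np.where(H>170,H-180,H); a,b=HUE[col]
    m=((H>=a)&(H<=b)&(hsv[...,1]>150)&(hsv[...,2]>70)).astype(np.uint8)
    n,_,st,ce=cv2.connectedComponentsWithStats(m); i=1+np.argmax(st[1:,4])
    return ce[i]+[x,y],st[i]
E
python3 - <<'E'
from h import *
t=cv2.imread("pics/top0.png"); s=cv2.imread("pics/scene0.png")
a=cv2.resize(t[225:325,140:300],None,fx=5,fy=5,interpolation=cv2.INTER_CUBIC)
b=cv2.resize(t[195:270,355:515],None,fx=5,fy=5,interpolation=cv2.INTER_CUBIC)
cv2.imwrite("pics/a.png",a);cv2.imwrite("pics/b.png",b)
T,S=t[:,:,::-1].copy(),s[:,:,::-1].copy()
for c in HUE:
    for n,bt,bs,z in(("tall",(360,195,155,70),(140,150,140,115),.093),("short",(140,225,160,60),(360,235,180,75),.056)):
        p,q=blob(T,c,bt); u,v=blob(S,c,bs)
        print(n,c,p.round(1),q[:].tolist(),onz("top",p,z).round(4),u.round(1),v.tolist(),onz("scene",u,z).round(4))
E
```

```text
tall red [459.2 221.3] [90, 17, 20, 19, 276] [[ 0.5934 -0.2334]] [188.2 177.4] [38, 18, 21, 21, 331] [[ 0.5873 -0.2357]]
short red [166.3 267.2] [21, 36, 9, 12, 40] [[0.5617 0.2669]] [514.5 269.2] [147, 27, 17, 16, 217] [[0.5609 0.2731]]
tall yellow [391.5 214. ] [23, 10, 18, 19, 261] [[ 0.6149 -0.1217]] [241.7 200.3] [91, 40, 22, 22, 391] [[ 0.6096 -0.1237]]
short yellow [197.9 262.1] [51, 32, 11, 10, 35] [[0.5663 0.2127]] [473.2 261.6] [106, 19, 16, 16, 199] [[0.5674 0.2186]]
tall blue [427.7 218.1] [59, 14, 19, 19, 266] [[ 0.6031 -0.1813]] [212.3 187.5] [62, 27, 21, 22, 354] [[ 0.5973 -0.1837]]
short blue [227.2 251.9] [81, 21, 13, 13, 128] [[0.5802 0.162 ]] [431.1 254.8] [65, 13, 14, 15, 182] [[0.5763 0.1613]]
tall green [496.2 228.2] [127, 25, 19, 18, 252] [[ 0.5767 -0.2938]] [163.8 166. ] [15, 7, 19, 18, 225] [[ 0.5736 -0.2943]]
short green [260.4 244.6] [114, 13, 10, 13, 33] [[0.5886 0.1042]] [391.7 251.1] [27, 9, 11, 13, 90] [[0.5906 0.1075]]
```

View pics/a.png

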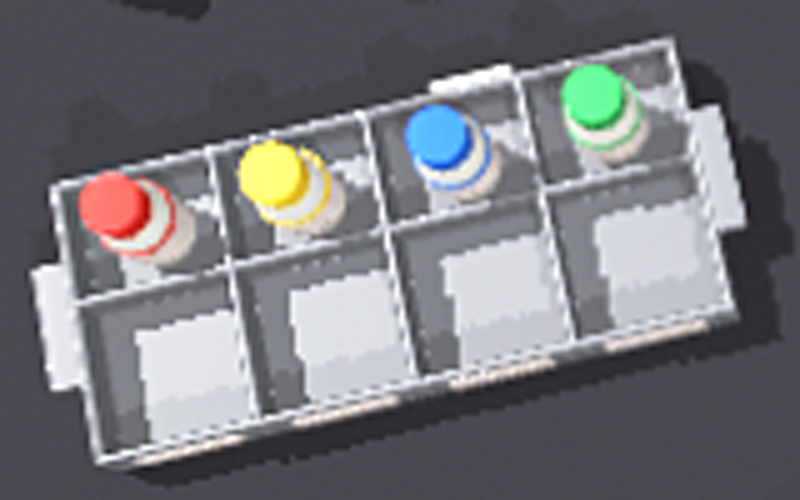

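View pics/b.png

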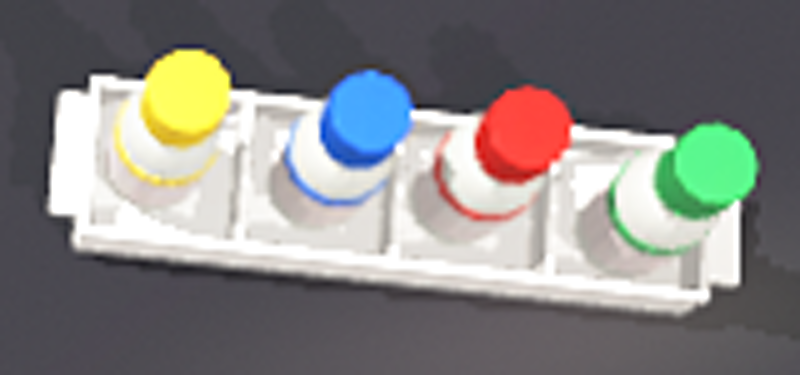

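The crops confirm the order from the left (+y). Short bottles: red, yellow, blue, green. Tall bottles: yellow, blue, red, green. I'll fit the rack poses from the corners, then refine both with one wrist view each.

```bash
cat >> h.py <<'E'
def rot(yaw):  # tool down, tool y = rack x
    from scipy.spatial.transform import Rotation as R
    c,s=np.cos(yaw),np.sin(yaw)
    q=R.from_matrix(np.array([[-s,c,0],[c,s,0],[0,0,-1]]).T).as_quat()
    return np.array([q[3],q[0],q[1],q[2]])
def fit(L,W):  # rigid 2D fit: world W ~ R(yaw) L + t
    L,W=np.asarray(L),np.asarray(W); l,w=L.mean(0),W.mean(0); A,B=L-l,W-w
    y=np.arctan2((A[:,0]*B[:,1]-A[:,1]*B[:,0]).sum(),(A*B).sum())
    R=np.array([[np.cos(y),-np.sin(y)],[np.sin(y),np.cos(y)]]); t=w-R@l
    return t,y,W-(L@R.T+t)
def to(t,y,L):
    R=np.array([[np.cos(y),-np.sin(y)],[np.sin(y),np.cos(y)]]); return np.atleast_2d(L)@R.T+t
def wcam():
    from scipy.spatial.transform import Rotation as R
    p=np.array(bot.read_position()); q=np.array(bot.read_tool_rot()); im=bot.camera("wrist")
    T=np.eye(4); T[:3,:3]=R.from_quat(q[[1,2,3,0]]).as_matrix(); T[:3,3]=p
    return im, np.linalg.inv(T@bot.calibration("wrist")["hand_eye"])
E
cat > look.py <<'E'
from h import *
G=[[51,113.5],[51,-113.5],[-51,-113.5],[-51,113.5]]; St=[[29.5,113.5],[29.5,-113.5],[-29.5,-113.5],[-29.5,113.5]]
g=np.array([[55,187],[672,40],[733,312],[102,460]])/5+[139.6,224.6]
s=np.array([[95,80],[680,137],[705,293],[75,238]])/5+[354.6,194.6]
for n,L,p in(("store",St,s),("grey",G,g)):
    t,y,r=fit(np.array(L)/1e3,onz("top",p,.028)); print(n,t.round(4),round(y,4),(r*1e3).round(1).tolist())
    P=to(t,y,[0,-.0])[0]
    # camera is at +69mm tool x (=rack y) of TCP, tilted back toward tool -x
    c=to(t,y,[0,-.03])[0]
    bot.move_pose([*c,.26],rot(y)); im,E=wcam(); np.save(f"E_{n}.npy",E)
    cv2.imwrite(f"pics/w_{n}.png",im[:,:,::-1]); print(bot.read_joint_positions(),bot.read_clock())
E
python3 look.py
```

```text
store [ 0.5944 -0.2029] -0.1704 [[-0.1, -5.0], [0.2, 8.1], [0.2, -1.4], [-0.3, -1.7]]
[-4.90749889e-01  4.69946325e-01  9.85812678e-02  1.19948178e+00
  1.77359360e-04  1.24895710e+00] 3.9833
grey [0.5479 0.1849] 0.1596 [[-1.2, -1.0], [-0.7, 1.2], [0.0, 1.4], [1.8, -1.7]]
[ 1.43394804e-01  3.55006690e-01 -7.66918658e-02  1.13897762e+00
 -2.80727741e-04  1.55653000e+00] 5.4833
```

View pics/w_store.png

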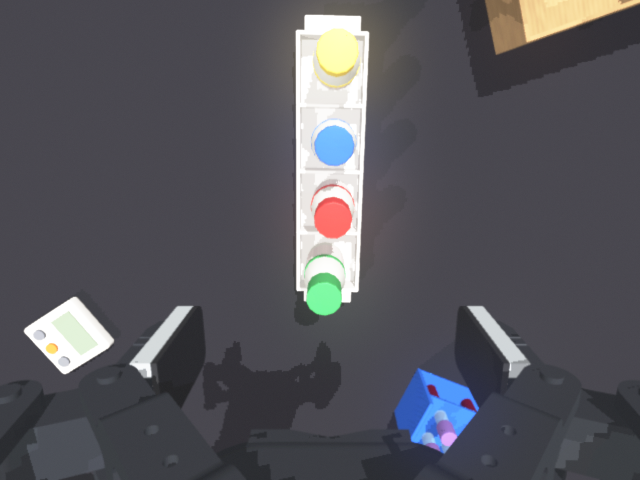

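View pics/w_grey.png

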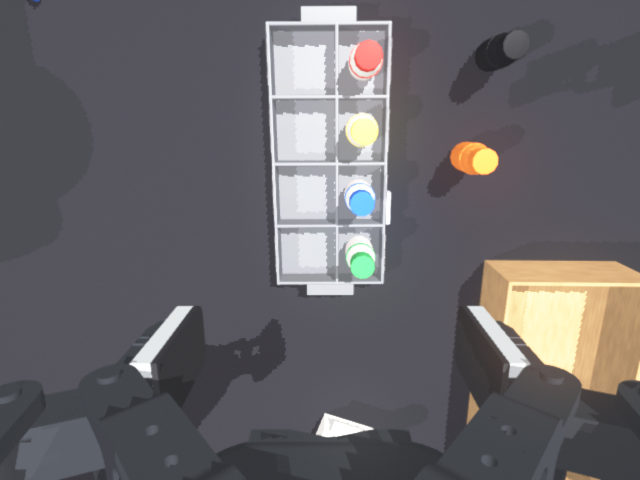

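Both wrist views are clear. The grey rim corners are at (267,23), (391,22), (385,283), (279,284), with the front row (left column) empty. The white rim corners are at (297,31), (368,31), (359,291), (297,291). I'll compute refined poses from these.

```bash
cat >> h.py <<'E'
def won(E,uv,z):
    k=bot.calibration("wrist"); n=cv2.undistortPoints(np.float64(uv).reshape(-1,1,2),k["mtx"],np.array([k["k1"],0,0,0]))[:,0]
    R,t=E[:3,:3],E[:3,3]; o=-R.T@t; d=np.c_[n,np.ones(len(n))]@R
    return (o+d*((z-o[2])/d[:,2])[:,None])[:,:2]
E
python3 - <<'E'
from h import *
import json
out={}
for n,hx,c in(("grey",51,[[267,23],[391,22],[385,283],[279,284]]),("store",29.5,[[297,31],[368,31],[359,291],[297,291]])):
    E=np.load(f"E_{n}.npy"); L=np.array([[-hx,113.5],[hx,113.5],[hx,-113.5],[-hx,-113.5]])/1e3
    t,y,r=fit(L,won(E,c,.028)); print(n,t.round(4),round(y,4),(r*1e3).round(1).tolist()); out[n]=[*t,y]
    im=cv2.imread(f"pics/w_{n}.png")[:,:,::-1].copy()
    for k in HUE:
        p,st=blob(im,k,(260,0,140,320)); w=won(E,p,.099 if n=="store" else .06)[0]
        loc=to(np.zeros(2),-y,w-t)[0]*1e3
        print(k,p.round(1),st.tolist(),w.round(4),loc.round(1))
        if n=="store": out[k]=w.tolist()
json.dump(out,open("poses.json","w"))
E
```

```text
grey [0.5485 0.1865] 0.17 [[1.2, -0.6], [-1.0, -1.5], [-0.6, 0.9], [0.4, 1.2]]
red [362.3  66.4] [95, 57, 20, 14, 44] [0.5601 0.2654] [24.8 75.8]Traceback (most recent call last):
  File "<stdin>", line 9, in <module>
  File "h.py", line 18, in blob
    n,_,st,ce=cv2.connectedComponentsWithStats(m); i=1+np.argmax(st[1:,4])
                                                       ~~~~~~~~~^^^^^^^^^^
    return _wrapfunc(a, 'argmax', axis=axis, out=out, **kwds)
    return bound(*args, **kwds)
ValueError: attempt to get argmax of an empty sequence
```

```bash
python3 - <<'E'
from h import *
import json
out={}
for n,hx,c in(("grey",51,[[267,23],[391,22],[385,283],[279,284]]),("store",29.5,[[297,31],[368,31],[359,291],[297,291]])):
    E=np.load(f"E_{n}.npy"); L=np.array([[-hx,113.5],[hx,113.5],[hx,-113.5],[-hx,-113.5]])/1e3
    t,y,r=fit(L,won(E,c,.028)); print(n,t.round(4),round(y,4),(r*1e3).round(1).tolist()); out[n]=[*t,y]
im=cv2.imread("pics/w_store.png")[:,:,::-1].copy()
for k in HUE:
    p,st=blob(im,k,(300,0,80,320)); w=won(E,p,.099)[0]
    print(k,p.round(1),st.tolist(),w.round(4),(to(np.zeros(2),-y,w-t)[0]*1e3).round(1)); out[k]=w.tolist()
json.dump(out,open("poses.json","w"))
E
```

```text
grey [0.5485 0.1865] 0.17 [[1.2, -0.6], [-1.0, -1.5], [-0.6, 0.9], [0.4, 1.2]]
store [ 0.5936 -0.2063] -0.1848 [[0.8, -0.9], [-0.6, 0.3], [0.2, 0.7], [-0.3, -0.2]]
red [330.3 203.1] [15, 198, 34, 19, 129] [ 0.5913 -0.2205] [  0.4 -14.4]Traceback (most recent call last):
  File "<stdin>", line 9, in <module>
  File "h.py", line 18, in blob
    n,_,st,ce=cv2.connectedComponentsWithStats(m); i=1+np.argmax(st[1:,4])
                                                       ~~~~~~~~~^^^^^^^^^^
    return _wrapfunc(a, 'argmax', axis=axis, out=out, **kwds)
    return bound(*args, **kwds)
ValueError: attempt to get argmax of an empty sequence
```

```bash
python3 - <<'E'
from h import *
import json
im=cv2.imread("pics/w_store.png"); hsv=cv2.cvtColor(im,cv2.COLOR_BGR2HSV)
out={"grey":[0.5485,0.1865,0.167],"store":[0.5936,-0.2063,-0.1848]}; E=np.load("E_store.npy")
t,y=np.array(out["store"][:2]),out["store"][2]
for k,p in dict(red=(333,218),yellow=(338,52),blue=(334,146),green=(324,294)).items():
    h=hsv[p[1],p[0]].astype(int)
    m=(np.abs((hsv[...,0].astype(int)-h[0]+90)%180-90)<8)&(hsv[...,1]>h[1]-50)&(np.abs(hsv[...,2].astype(int)-h[2])<35)
    n,lab,st,ce=cv2.connectedComponentsWithStats(m.astype(np.uint8)); i=lab[p[1],p[0]]
    w=won(E,ce[i],.104)[0]
    print(k,h,ce[i].round(1),st[i].tolist(),w.round(4),(to(np.zeros(2),-y,w-t)[0]*1e3).round(1)); out[k]=w.tolist()
json.dump(out,open("poses.json","w"))
E
```

```text
red [  1 146 255] [332.7 217.6] [314, 197, 38, 41, 1193] [ 0.5915 -0.2304] [  2.3 -24.1]
yellow [ 30  71 255] [336.7  51.7] [316, 28, 43, 50, 1671] [ 0.6124 -0.1215] [ 2.9 86.8]
blue [104 140 255] [333.8 145.4] [315, 126, 39, 40, 1213] [ 0.6007 -0.18  ] [ 2.1 27.2]
green [ 69 125 250] [323.7 297.9] [307, 282, 35, 33, 905] [ 0.5742 -0.2915] [ -3.4 -87.3]
```

```bash
cat > pp.py <<'E'
from h import *
import sys,json
CAP=dict(red=(.591,-.232),yellow=(.612,-.122),blue=(.6005,-.181),green=(.5745,-.2925))
gx,gy,gyaw=.5485,.1865,.167; syaw=-.185
SLOT=dict(red=.084,yellow=.028,blue=-.028,green=-.084)
Z=.072; UP=.225
def pick(c):
    p=CAP[c]; bot.set_gripper(.75,40); bot.move_pose([*p,UP],rot(syaw)); bot.move_linear([*p,Z],speed=.2)
    bot.set_gripper(0.0,40); print("pick",c,"w",bot.read_gripper_width(),"f",bot.read_finger_force(),"z",bot.read_position()[2])
    bot.move_linear([*p,UP],speed=.2)
    print("held",bot.read_gripper_width(),bot.read_ft_force().round(2))
def place(c):
    p=to(np.array([gx,gy]),gyaw,[-.0215,SLOT[c]])[0]
    bot.move_pose([*p,UP],rot(gyaw)); bot.move_linear([*p,Z+.012],speed=.15)
    hit=bot.move_linear([*p,Z-.006],speed=.02,until_force=3)
    print("place",c,hit,"z",bot.read_position()[2],"w",bot.read_gripper_width(),bot.read_ft_force().round(2))
    bot.set_gripper(.6); bot.move_linear([*p,UP],speed=.2); print("t",bot.read_clock())
if __name__=="__main__":
    for c in sys.argv[1:]: pick(c); place(c)
    cv2.imwrite(f"pics/after_{sys.argv[-1]}.png",bot.camera("scene")[:,:,::-1]); im,_=wcam(); cv2.imwrite(f"pics/wafter_{sys.argv[-1]}.png",im[:,:,::-1])
E
python3 pp.py red
```

```text
pick red w 0.31252592518465316 f 39.43680167198181 z 0.07339468145198902
held 0.3127928033226728 [ 0.08 -0.08 -1.81]
place red True z 0.07334330406081221 w 0.31885598006392674 [-0.38  0.09  4.09]
t 14.325
```

View pics/wafter_red.png

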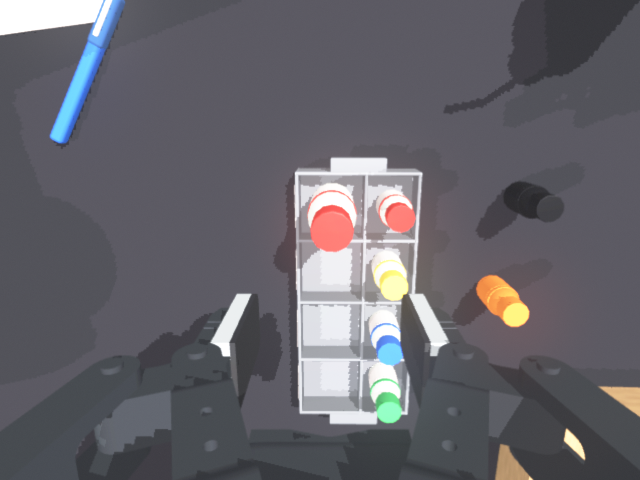

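The tall red bottle stands upright in the compartment in front of the short red one: tall cap at (332,228), short cap at (400,217). The floor contact registered at the expected height, so I'll carry on with the other three.

```bash
python3 pp.py yellow blue green
```

```text
pick yellow w 0.31548782386158786 f 39.38586115837097 z 0.07331648200719201
held 0.31669146955958727 [-0.06  0.44 -1.4 ]
place yellow True z 0.07328383918259987 w 0.31296305935177265 [-1.16 -0.05  4.24]
t 22.7
pick blue w 0.31595767870216157 f 39.36348259449005 z 0.0733312084336805
held 0.31690965377482017 [ 0.16 -0.4  -0.23]
place blue True z 0.07335184343610393 w 0.3151369012244758 [-0.38  0.87  3.64]
t 30.9667
pick green w 0.31433443260391947 f 39.142107367515564 z 0.07333135057796217
held 0.31880841007773253 [ 0.4  -0.13 -1.14]
place green True z 0.07335707182155901 w 0.31003361953103065 [1.   0.87 4.52]
t 39.575
```

View pics/after_green.png

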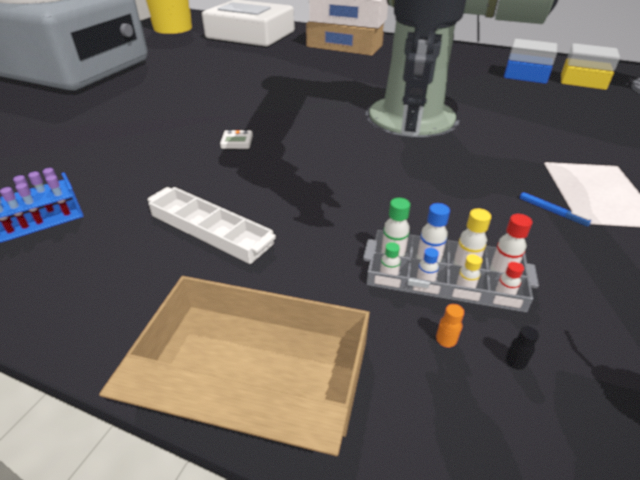

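```bash
python3 - <<'E'
from h import *
bot.move_pose([.45,-.05,.3],rot(0))
im=bot.camera("top")[225:325,140:300,::-1]
cv2.imwrite("pics/fin.png",cv2.resize(im,None,fx=5,fy=5,interpolation=cv2.INTER_CUBIC))
E
```

```text
(no output)
```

View pics/fin.png

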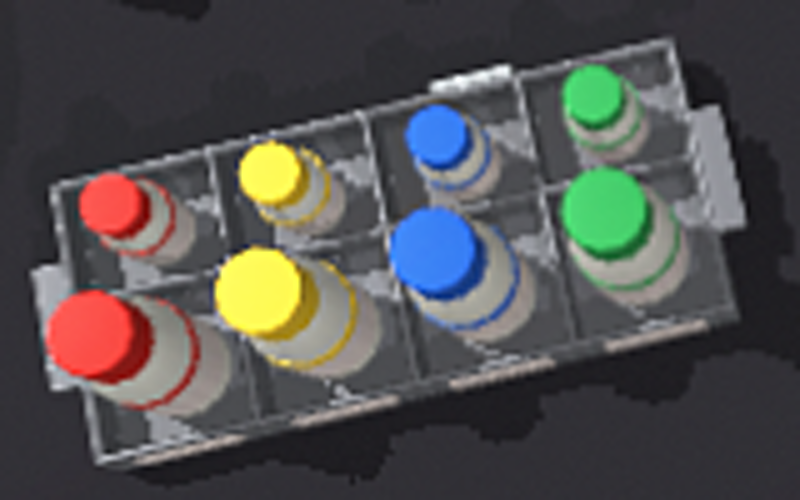

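The scene view shows the tall caps at green (399,208), blue (438,214), yellow (479,221) and red (518,226). Each one is upright and in front of the short bottle of the same colour. The top crop confirms all four are inside their compartments and the short bottles have not moved. The arm is clear, so I'm handing in.

```bash
python3 -c "
from cell import bot
print(bot.read_clock()); print(bot.close_job())"
```

```text
40.5083
the job is handed in; nothing more can be done
None
```

All four tall bottles stand upright in the front row of the grey rack, each in front of the short bottle with the same cap colour, and the job was handed in at 40.5 s.

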